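# Fetch the rear carton from a crowded display hook

### The job

A customer wants the long carton that hangs at the back of the crowded display hook. First hang the two short cartons in front of it on the spare hook, then take the long carton off and stand it upright on the order pad. Do not drop a carton, and leave the jars, the tin and the gift box where they are.

Things in the scene. Friction and masses are not known exactly. Their poses are not given: they have to be found in the camera images.
- front_carton_mid (a point): Front carton: short slim cardboard box, body 52 mm wide (y), 28 mm deep (x), 80 mm tall, 0.1 kg; hangs foremost (at the prong's open end) on the full hook. On its top stands a hang tab, 52 wide, 5 thick, 44 high, in mid-depth. Point: centre of the body, half-way up; the tab begins 40 mm above it, hole centre 62, tab top 84 mm above it; x across the thin depth, y across the width, z up
- front_carton_hole (a point): Centre of the round 30 mm hang hole in the tab of the front carton; the hole's axis is x; x across the thin depth, y across the width, z up. Hanging at rest it lies 11.5 mm below the prong's axis
- middle_carton_mid (a point): Middle carton: short slim cardboard box, body 52 mm wide (y), 28 mm deep (x), 80 mm tall, 0.1 kg; hangs second on the full hook. On its top stands a hang tab, 52 wide, 5 thick, 44 high, in mid-depth. Point: centre of the body, half-way up; the tab begins 40 mm above it, hole centre 62, tab top 84 mm above it; x across the thin depth, y across the width, z up
- middle_carton_hole (a point): Centre of the round 30 mm hang hole in the tab of the middle carton; the hole's axis is x; x across the thin depth, y across the width, z up. Hanging at rest it lies 11.5 mm below the prong's axis
- long_carton_mid (a point): Long carton: long slim cardboard box, body 52 mm wide (y), 28 mm deep (x), 120 mm tall, 0.1 kg; hangs rearmost, next to the post, on the full hook. On its top stands a hang tab, 52 wide, 5 thick, 44 high, in mid-depth. Point: centre of the body, half-way up; the tab begins 60 mm above it, hole centre 82, tab top 104 mm above it; x across the thin depth, y across the width, z up
- long_carton_hole (a point): Centre of the round 30 mm hang hole in the tab of the long carton; the hole's axis is x; x across the thin depth, y across the width, z up. Hanging at rest it lies 11.5 mm below the prong's axis
- long_carton_foot (a point): Centre of the underside of the long carton; x across the thin depth, y across the width, z up
- full_stand_prong (a point): Full hook: level steel prong 7 mm thick, 205 mm above the counter, on a fixed stand. Point: middle of the prong, on its axis; +x runs along it to the post (post centre at 75 mm, collar ends the usable length at 62 mm), -x to the open end, where the tip bends up from -60 mm and ends at -70 mm, its top 10.5 mm above the axis; y sideways, z up. Three cartons hang here, 36 mm apart
- spare_stand_prong (a point): Spare hook, empty at first: level steel prong 7 mm thick, 205 mm above the counter, on a fixed stand. Point: middle of the prong, on its axis; +x runs along it to the post (post centre at 75 mm, collar ends the usable length at 62 mm), -x to the open end, where the tip bends up from -60 mm and ends at -70 mm, its top 10.5 mm above the axis; y sideways, z up. Foot 100 x 70 x 12 mm, post 18 mm thick
- pad_top (a point): Fixed order pad lying on the counter, 150 mm along x by 104 mm along y; this point is 1 mm above the centre of its writing surface, which is 11 mm above the counter
- honey_jar: bystander: honey jar with screw lid, 54 mm wide, 75 mm tall; origin at the centre of its underside, z up. Loose, to be left where it stands
- pastille_tin: bystander: round flat tin, 69 mm wide, 42 mm tall; origin at the centre of its underside, z up. Loose, to be left where it stands
- gift_box: bystander: flat gift box with bow, 72 x 114 x 49 mm; origin at the centre of its underside, z up. Loose, to be left where it stands
- cream_jar: bystander: small glass jar with pale lid, 50 mm wide, 60 mm tall; origin at the centre of its underside, z up. Loose, to be left where it stands
- hat_box: Fixed obstacle left of the hooks: large round display box standing on edge, about 230 mm across and 60 mm thick, up to about 240 mm high; origin on the counter below it
- gift_hamper: Fixed obstacle behind the hooks: round basket about 140 mm wide holding tall paper cones, up to about 300 mm high; origin on the counter below it
- front_carton: The front carton itself; origin at the centre of its underside; x across the thin depth, y across the width, z up
- middle_carton: The middle carton itself; origin at the centre of its underside; x across the thin depth, y across the width, z up
- long_carton: The long carton itself; origin at the centre of its underside; x across the thin depth, y across the width, z up
Mind the look-alikes: they are no part of the job. Leave any orange look-alike of the front_carton alone.

How it is judged:
By the outcome, as a careful person would: the job done as asked, in the order asked, and still so for the second after the job is handed in, with the robot touching nothing.
It also fails if it takes over 72 s, if anything falls off the work surface, if the arm or the gripper's body presses on something with over 40 N, if the wrist force passes 120 N, or if a joint passes its speed limit or range.

### The arm

A 7-joint arm with a two-finger parallel gripper is mounted at the origin on a cart in front of the work surface, level with it; the furniture and walls round the work are solid. World frame = base frame: x ahead of the robot, y to its left, z up, the work surface at z = 0. Lengths are in m, angles in rad, forces in N, time in s.
With the tool pointing down it reaches from about 0.4 to 0.85 m from the base axis. Payload 4.5 kg.
Tool frame: the origin (TCP) lies between the finger pads; the fingertips stand r.finger_overhang ahead of it and the grasp point (between the pads) lies 8 mm behind it (r.finger_overhang is the distance from the TCP to the fingertips, in m); z points along the fingers, x is the direction in which the jaws open and shut, and the axes are right-handed (so a half turn about z gives the same grasp; the last joint's range is limited). The gripper opens to 88 mm and grips with 3 to 60 N. Pads are 18 mm wide; open, the fingers measure 123 mm over their backs; the gripper's body (75 mm by 187 mm) begins 45 mm behind the grasp point.
Start: joints at [1.357, 0.689, -0.195, 1.565, 0.157, 0.902, -0.215], TCP at [0.153, -0.606, 0.25] pointing down, gripper open.
Joint ranges: [-3.01, 3.01], [-0.46, 2.08], [-1.47, 1.51], [0.13, 2.56], [-1, 4.14], [0.04, 2.09], [-2.66, 2.66]. Speed limits (rad/s): [2.57, 2.57, 3.14, 3.14, 3.14, 3.14, 3.14].

### API

Orientations are given as a unit quaternion [x, y, z, w].
In Python, from plant import r gives the robot as it stands.
- The arm moves only by the tool move_arm, never from a script. Its argument "targets" is a list that holds one entry, the list of rows, each a list of 7 numbers: the turn, a rotation vector about the world's x, y, z in rad, then the shift along the world's x, y, z in m, then the opening, from 0 (shut) to 1 (fully open). A call has 1 to 5 rows; each row shifts and turns the pose as measured when the row begins; what a row does not reach is not made up. A row lasts 1/10 s, in which the tool goes at most 50 mm and 8.59 degrees, less where a joint would pass 70% of its speed; a pose out of reach is approached as far as the arm can. A call with a gripper value outside its range is refused whole. The fingers move at their own pace and stop on an object; "force" is the grip in N (left out, the last holds). Time passes only in rows, so rows that do not move let the fingers close. It gives the time, the measured TCP pose, the force and the opening at its end, in the units of the state.
- r.get_state(): the state, without advancing time (a new reading comes with each control period).
- r.snapshot(name): name is "side" or "top" or "wrist"; returns a dict with "frame" (400x640x3 uint8, red, green, blue), "K" (3x3 intrinsics, pixels), "T" (4x4, takes a point from camera to world coordinates). Camera axes: x right, y up, looking along -z (the intrinsics and any distortion apply to the point x, -y, -z); pixel columns grow to the right and rows downward; lengths in m; the calibration is good to about 2 mm. A picture is of the moment at which its call begins. There is no depth.
- r.finish_job(): hands the job in, once; it reports no verdict.
Trained networks look in a picture, given as the dict that the camera call returned (one of the last four; its "shot" number tells which), for a name from the list of things; names that differ only in an ending like _2 or _b are one class to them, and where a whole thing is asked for, a point or a joint stands for the part that bears it (a point fixed in the world has none). Each returns a list of dicts, best first, with "score" (0 to 1); they miss things now and then, are a little off and sometimes report something else, mostly with a low value. They report only what shows in the picture. A call takes as long as a camera call. They do not tell look-alikes from the thing itself.
- r.find_in(picture, query): "centre" ([row, column] in pixels, amid what is visible of it).
The state is a dict: "clock": time; "q": joint angles; "qd": joint speeds; "joint_torque": joint torques, N m; "tool_pos": TCP position; "eef_rot": TCP orientation; "contact_force": force on the tool from outside, world axes, zero at the start; "moment": the same for the moment, N m; "opening": opening from 0.0 (shut) to 1.0 (fully open).
Only numpy, scipy, OpenCV 4.12 (cv2) and the standard library are available. Lean on these libraries where they do the work, as an engineer would, in place of code of your own. Each camera call takes 0.05 s, during which the arm holds its last target. There are 200 camera calls.

## Working session

There is one attempt and no reset: what is moved stays moved. The work goes in short steps, Python scripts to look and compute and a tool call to move; the robot and the scene stay as the last step left them, time stands still between calls to the robot, and variables do not carry over. Pictures are saved under pics/ and viewed, about 8 in all and at most 12, crops included, and the job is handed in when it is done.

Besides the shell and the picture viewer there is one more tool, called after "Request:" in YAML: its name, and indented under it one key for each argument. move_arm: Moves the arm, as the interface text tells. Its arguments: {"type":"object","properties":{"targets":{"type":"array","items":{"type":"array","items":{"type":"array","items":{"type":"number"}}}},"force":{"type":"number"}},"required":["targets"]}

```bash
mkdir -p pics; ls; cat > h.py <<'E'
import numpy as np, cv2
from plant import r
def snap(n,save=None):
    p=r.snapshot(n)
    if save: cv2.imwrite('pics/'+save,p['frame'][:,:,::-1])
    return p
def ray(p,rc):
    K,T=np.array(p['K']),np.array(p['T'])
    v=np.linalg.inv(K)@np.array([rc[1],rc[0],1.]); d=T[:3,:3]@np.array([v[0],-v[1],-v[2]])
    return T[:3,3],d/np.linalg.norm(d)
def proj(p,X):
    T=np.array(p['T']);c=T[:3,:3].T@(np.array(X)-T[:3,3]); u=np.array(p['K'])@np.array([c[0],-c[1],-c[2]]); return (u[:2]/u[2])[::-1]
def tri(rs):
    A=sum(np.eye(3)-np.outer(d,d) for o,d in rs); b=sum((np.eye(3)-np.outer(d,d))@o for o,d in rs)
    X=np.linalg.solve(A,b); return X,max(np.linalg.norm((np.eye(3)-np.outer(d,d))@(X-o)) for o,d in rs)
def onz(p,rc,z):
    o,d=ray(p,rc); return o+d*(z-o[2])/d[2]
E
python3 - <<'E'
from h import *
s=snap('side','side0.png');t=snap('top','top0.png');w=snap('wrist','w0.png')
print(r.finger_overhang, r.get_state()['eef_rot'],r.get_state()['opening'])
for p in (s,t): print(np.round(p['T'],3).tolist(),np.round(p['K'],1).tolist())
for q in "front_carton_mid front_carton_hole middle_carton_mid middle_carton_hole long_carton_mid long_carton_hole full_stand_prong spare_stand_prong pad_top honey_jar pastille_tin gift_box cream_jar hat_box gift_hamper".split():
    a=r.find_in(s,q);b=r.find_in(t,q)
    f=lambda l:[(np.round(x['centre']).astype(int).tolist(),round(x['score'],2)) for x in l[:3]]
    print(q,'S',f(a),'T',f(b), [np.round(v,3) for v in tri([ray(s,a[0]['centre']),ray(t,b[0]['centre'])])] if a and b else '')
im=np.vstack([s['frame'],t['frame']])[:,:,::-1]
cv2.imwrite('pics/st0.png',im)
E
```

```text
pics
0.011 [ 7.89097121e-01 -6.14268065e-01 -5.76897062e-04 -3.81035530e-04] 0.9998575973531357
[[-0.843, 0.286, -0.455, 0.126], [-0.537, -0.47, 0.7, 0.582], [-0.014, 0.835, 0.55, 0.646], [0.0, 0.0, 0.0, 1.0]] [[375.3, 0.0, 320.0], [0.0, 375.3, 198.2], [0.0, 0.0, 1.0]]
[[0.012, 0.996, -0.089, 0.452], [-1.0, 0.012, 0.001, -0.094], [0.002, 0.089, 0.996, 1.324], [0.0, 0.0, 0.0, 1.0]] [[365.8, 0.0, 326.5], [0.0, 365.8, 204.8], [0.0, 0.0, 1.0]]
front_carton_mid S [([179, 349], 0.73), ([240, 401], 0.72), ([204, 258], 0.69)] T [([215, 348], 0.6), ([152, 320], 0.56), ([265, 333], 0.54)] [array([ 0.522, -0.164,  0.151]), np.float64(0.002)]
front_carton_hole S [([182, 348], 0.78), ([242, 400], 0.74), ([204, 257], 0.71)] T [([153, 318], 0.65), ([212, 346], 0.52), ([265, 332], 0.5)] [array([ 0.611, -0.105,  0.182]), np.float64(0.11)]
middle_carton_mid S [([173, 333], 0.91), ([194, 367], 0.55)] T [([202, 346], 0.73)] [array([ 0.565, -0.157,  0.159]), np.float64(0.0)]
middle_carton_hole S [([168, 335], 0.82)] T [([200, 344], 0.66)] [array([ 0.565, -0.155,  0.174]), np.float64(0.006)]
long_carton_m
[... 608 characters left out ...]
0.004]), np.float64(0.002)]
honey_jar S [([233, 269], 0.82)] T [([180, 295], 0.58), ([196, 345], 0.58)] [array([0.654, 0.015, 0.04 ]), np.float64(0.001)]
pastille_tin S [([302, 318], 0.66)] T [([239, 261], 0.51)] [array([0.438, 0.131, 0.019]), np.float64(0.007)]
gift_box S [([194, 282], 0.94)] T [([155, 352], 0.87), ([198, 344], 0.71)] [array([ 0.757, -0.183,  0.016]), np.float64(0.007)]
cream_jar S [([331, 260], 0.64), ([189, 403], 0.55), ([168, 324], 0.52)] T [([225, 229], 0.73)] [array([0.49, 0.25, 0.02]), np.float64(0.001)]
hat_box S [([181, 350], 0.28), ([191, 404], 0.26)] T [([237, 419], 0.57)] [array([ 0.53 , -0.369,  0.049]), np.float64(0.085)]
gift_hamper S [([174, 335], 0.31)] T []
```

View pics/side0.png

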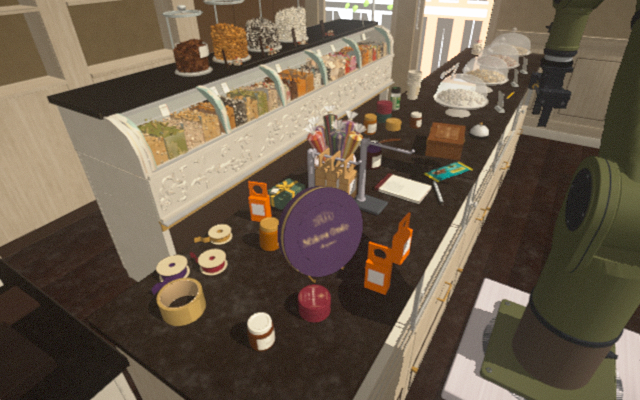

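View pics/top0.png

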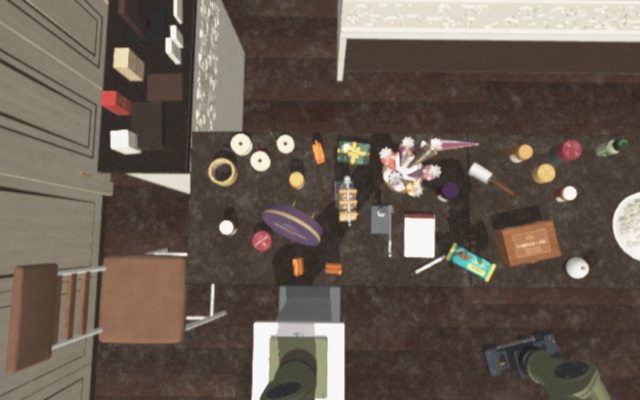

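```bash
python3 - <<'E'
import cv2,numpy as np
t=cv2.imread('pics/top0.png')[165:275,300:440]; t=cv2.resize(t,None,fx=5,fy=5,interpolation=cv2.INTER_CUBIC)
cv2.imwrite('pics/c1.png',t)
E
```

```text
(no output)
```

View pics/c1.png

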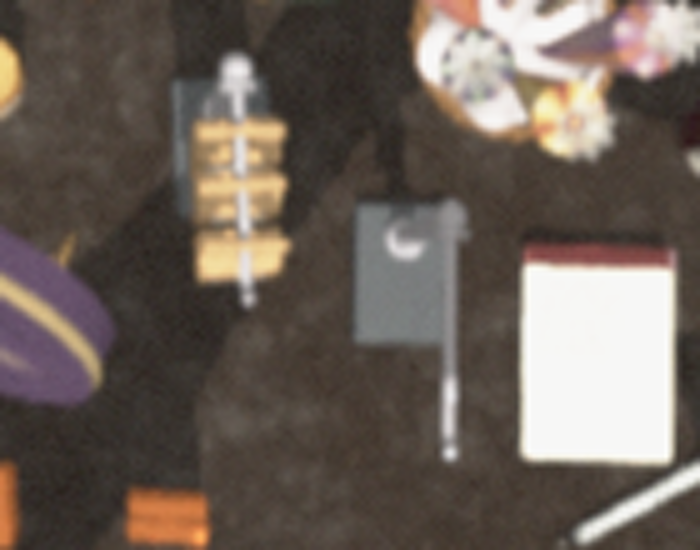

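```bash
python3 - <<'E'
from h import *
t=r.snapshot('top'); c=lambda x,y:((y+.5)/5-.5+165,(x+.5)/5-.5+300)
for n,a,z in [('fpost',(237,68),.21),('ftip',(250,300),.212),('spost',(453,215),.21),('stip',(450,457),.212),
 ('tabF L',(196,240),.215),('tabF R',(290,240),.215),('tabM L',(194,184),.215),('tabM R',(288,184),.215),('tabR L',(194,128),.215),('tabR R',(286,128),.215),
 ('padTL',(522,245),.011),('padTR',(676,245),.011),('padBL',(520,463),.011),('padBR',(675,463),.011),('disc end',(115,335),.12),('disc bot',(90,400),.12)]:
  print(n,np.round(onz(t,c(*a),z),4)[:2])
for n,rc in [('disc L',(205,263)),('disc top',(225,292)),('oA',(268,333)),('oB',(266,298)),('hamper',(180,400))]: print(n,np.round(onz(t,rc,.12),3)[:2], np.round(onz(t,rc,.24),3)[:2])
E
```

```text
fpost [ 0.634  -0.1574]
ftip [ 0.4914 -0.1662]
spost [ 0.5449 -0.2902]
stip [ 0.3982 -0.2875]
tabF L [ 0.5273 -0.133 ]
tabF R [ 0.528  -0.1901]
tabM L [ 0.5615 -0.1315]
tabM R [ 0.5622 -0.1887]
tabR L [ 0.5959 -0.1311]
tabR R [ 0.5965 -0.1874]
padTL [ 0.5405 -0.3748]
padTR [ 0.5418 -0.4857]
padBL [ 0.3849 -0.3723]
padBR [ 0.3862 -0.4828]
disc end [ 0.4706 -0.0837]
disc bot [ 0.428  -0.0679]
disc L [0.556 0.114] [0.545 0.094]
disc top [0.491 0.017] [0.487 0.006]
oA [ 0.353 -0.119] [ 0.363 -0.117]
oB [ 0.358 -0.005] [ 0.367 -0.014]
hamper [ 0.645 -0.339] [ 0.626 -0.315]
```

Request:
move_arm:
  targets:
    - [[0,0,-0.09,0.02,0.025,0.025,0.75],[0,0,-0.1,0.03,0.035,0.025,0.75],[0,0,0,0.03,0.035,0.02,0.75],[0,0,0,0.03,0.037,0.01,0.75],[0,0,0,0.03,0.037,0,0.75]]

```text
clock: 2.2
tool_pos: [0.2898, -0.4369, 0.331]
eef_rot: [0.719, -0.695, 0.0, 0.001]
contact_force: [1.0, -1.2, 0.1]
opening: 0.746
```

Request:
move_arm:
  targets:
    - [[0,0,0,0.03,0.036,0,0.75],[0,0,0,0.03,0.036,0,0.75],[0,0,0,0.03,0.036,0,0.75],[0,0,0,0.03,0.036,0,0.75],[0,0,0,0.025,0.03,0,0.75]]

```text
clock: 2.7
tool_pos: [0.4408, -0.2542, 0.3333]
eef_rot: [0.719, -0.695, 0.003, 0.001]
contact_force: [-0.1, -0.7, 0.8]
opening: 0.752
```

```bash
python3 - <<'E'
from h import *
p=snap('wrist','w1.png'); s=r.get_state(); print(np.round(p['T'],3).tolist(),np.round(p['K'],0).tolist(),s['tool_pos'])
for n,X in dict(fmid=(.56,-.162,.205),ftip=(.4914,-.1662,.21),fpost=(.634,-.1574,.21),stip=(.398,-.2875,.21),spost=(.545,-.29,.21),smid=(.469,-.289,.205)).items(): print(n,np.round(proj(p,X)))
E
```

```text
[[0.034, 0.962, 0.269, 0.512], [-0.999, 0.031, 0.015, -0.251], [0.006, -0.27, 0.963, 0.469], [0.0, 0.0, 0.0, 1.0]] [[326.0, 0.0, 320.0], [0.0, 326.0, 197.0], [0.0, 0.0, 1.0]] [ 0.4461041  -0.24723364  0.33353209]
fmid [ 34. 199.]
ftip [130. 208.]
fpost [-92. 182.]
stip [245. 356.]
spost [ 61. 372.]
smid [162. 363.]
```

View pics/w1.png

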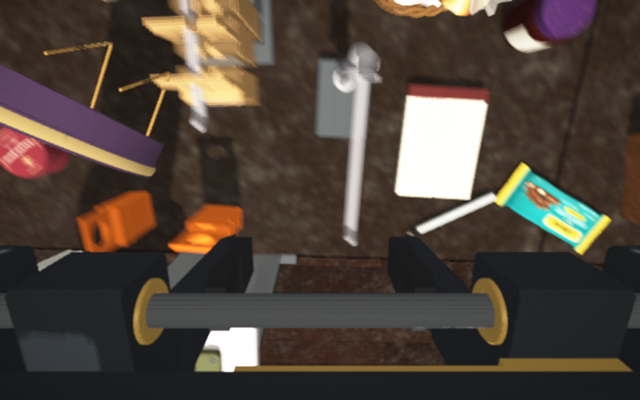

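Request:
move_arm:
  targets:
    - [[0,0,0,0.035,0.04,0,0.75],[0,0,0,0.035,0.04,0,0.75],[0,0,0,0.01,0.005,0,0.75],[0,0,0,0,0,0,0.75]]

```text
clock: 3.15
tool_pos: [0.5198, -0.1686, 0.3338]
eef_rot: [0.724, -0.689, 0.004, -0.003]
contact_force: [-0.1, -0.3, -0.6]
opening: 0.749
```

```bash
python3 - <<'E'
from h import *
p=snap('wrist','w2.png'); s=r.get_state(); print(s['tool_pos'],s['eef_rot'])
for n,X in dict(tcp=s['tool_pos'],fmid=(.56,-.162,.205),ftip=(.4914,-.1662,.21),fpost=(.634,-.1574,.21),stip=(.398,-.2875,.21),tFL=(.528,-.136,.2155),tFR=(.528,-.188,.2155)).items(): print(n,np.round(proj(p,X)))
E
```

```text
[ 0.51912692 -0.16866239  0.33380051] [ 0.72412455 -0.68965427  0.00322146 -0.00320111]
tcp [268. 320.]
fmid [146. 314.]
ftip [229. 315.]
fpost [ 45. 312.]
stip [329. 441.]
tFL [187. 279.]
tFR [190. 344.]
```

View pics/w2.png

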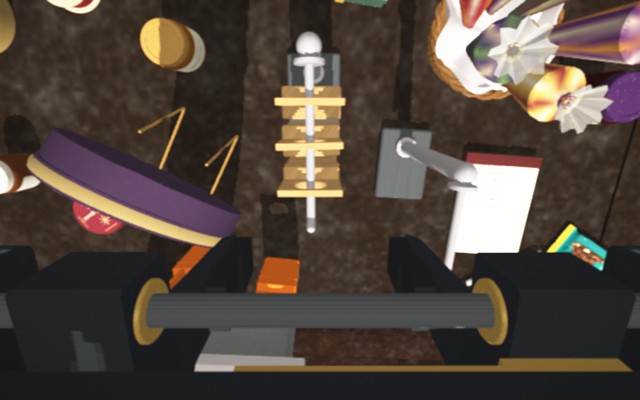

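```bash
python3 - <<'E'
from h import *
p=r.snapshot('wrist'); print(r.get_state()['tool_pos'])
for n,rc,z in [('tip',(230,312),.212),('post',(45,309),.213),('post collar',(62,309.5),.205),('F L',(193,277),.2155),('F R',(193,343),.2155),('M L',(146,275),.2155),('M R',(146,344.5),.2155),('R L',(101,274),.2155),('R R',(101,345.5),.2155)]: print(n,np.round(onz(p,rc,z),4))
s=r.snapshot('side')
for n,X in dict(fmid=(.56,-.162,.205),ftip=(.4914,-.1662,.2155),fpost=(.634,-.1574,.215),stip=(.398,-.2875,.2155),spost=(.545,-.29,.215)).items(): print(n,np.round(proj(s,X)))
E
```

```text
[ 0.51811348 -0.17007668  0.3337868 ]
tip [ 0.4903 -0.1635  0.212 ]
post [ 0.6329 -0.1554  0.213 ]
post collar [ 0.6225 -0.1559  0.205 ]
F L [ 0.522  -0.1341  0.2155]
F R [ 0.5245 -0.1871  0.2155]
M L [ 0.5594 -0.1321  0.2155]
M R [ 0.562  -0.1858  0.2155]
R L [ 0.5928 -0.1309  0.2155]
R R [ 0.5954 -0.1842  0.2155]
fmid [157. 336.]
ftip [159. 360.]
fpost [148. 310.]
stip [149. 414.]
spost [137. 364.]
```

Request:
move_arm:
  targets:
    - [[0,0,0.008,0.007,0.008,-0.02,0.75],[0,0,0,0,0,-0.03,0.75],[0,0,0,0,0,-0.03,0.75],[0,0,0,0,0,-0.02,0.75],[0,0,0,0,0,0,0.75]]

```text
clock: 3.8
tool_pos: [0.5186, -0.1742, 0.2328]
eef_rot: [0.719, -0.695, 0.006, 0.0]
contact_force: [-0.0, 0.4, -0.1]
opening: 0.751
```

Request:
move_arm:
  targets:
    - [[0.008,0.008,0.023,0.006,0.012,0,0.75],[0,0,0,0,0,0,0.75],[0,0,0,0,0,0,0.75]]

```text
clock: 4.1
tool_pos: [0.5249, -0.1644, 0.2354]
eef_rot: [0.726, -0.687, 0.001, -0.0]
contact_force: [0.6, -0.3, -0.0]
opening: 0.75
```

Request:
move_arm:
  targets:
    - [[0,0,0,0,0.003,-0.02,0.75],[0,0,0,0,0,-0.02,0.75],[0,0,0,0,0,-0.015,0.75],[0,0,0,0,0,-0.008,0.75],[0,0,0,0,0,0,0.75]]

```text
clock: 4.6
tool_pos: [0.5292, -0.1624, 0.1761]
eef_rot: [0.726, -0.687, 0.007, -0.004]
contact_force: [-0.7, 0.1, -0.5]
opening: 0.747
```

Request:
move_arm:
  targets:
    - [[0.004,0.015,0,-0.004,0,-0.004,0.75],[0,0,0,0,0,0,0.75],[0,0,0,0,0,0,0.55],[0,0,0,0,0,0,0.45],[0,0,0,0,0,0,0.45]]
  force: 12

```text
clock: 5.1
tool_pos: [0.5267, -0.1629, 0.1747]
eef_rot: [0.726, -0.687, 0.002, -0.001]
contact_force: [0.4, -0.4, -0.6]
opening: 0.592
```

Request:
move_arm:
  targets:
    - [[0,0,0,0,0,0,0.45],[0,0,0,0,0,0.008,0.45],[0,0,0,0,0,0.007,0.45],[0,0,0,0,0,0,0.45]]
  force: 18

```text
clock: 5.5
tool_pos: [0.5266, -0.1629, 0.1912]
eef_rot: [0.726, -0.687, 0.002, -0.001]
contact_force: [1.2, 0.7, -0.6]
opening: 0.587
```

```bash
python3 - <<'E'
from h import *
p=snap('wrist','w3.png'); s=r.get_state(); print(s['tool_pos'],s['eef_rot'],s['contact_force'],s['opening'])
E
```

```text
[ 0.52649198 -0.162899    0.1908235 ] [ 7.26276678e-01 -6.87400352e-01  1.57686779e-03 -6.75851129e-04] [ 0.59190317  0.57557008 -0.54043182] 0.588003741810801
```

View pics/w3.png

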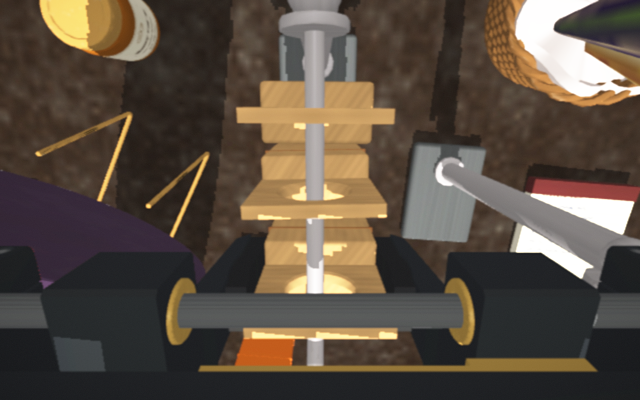

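Request:
move_arm:
  targets:
    - [[0,0,0,-0.01,-0.0006,0,0.45],[0,0,0,-0.01,-0.0006,0,0.45],[0,0,0,0,0,0,0.45]]

```text
clock: 5.85
tool_pos: [0.504, -0.1642, 0.1907]
eef_rot: [0.726, -0.687, 0.001, -0.0]
contact_force: [0.8, -0.4, -1.3]
opening: 0.588
```

Request:
move_arm:
  targets:
    - [[0,0,0,-0.012,-0.0005,0,0.45],[0,0,0,-0.012,-0.0005,0,0.45],[0,0,0,-0.012,-0.0005,0,0.45],[0,0,0,-0.012,-0.0005,0,0.45],[0,0,0,0,0,0,0.45]]

```text
clock: 6.35
tool_pos: [0.4527, -0.1663, 0.1903]
eef_rot: [0.726, -0.688, 0.001, 0.0]
contact_force: [0.1, -0.4, -1.0]
opening: 0.588
```

Request:
move_arm:
  targets:
    - [[0,0,0,-0.022,-0.005,0,0.45],[0,0,0,-0.025,-0.01,0,0.45],[0,0,0,-0.025,-0.015,0,0.45],[0,0,-0.03,-0.015,-0.02,0,0.45],[0,0,0,0,0,0,0.45]]

```text
clock: 6.85
tool_pos: [0.3675, -0.2169, 0.1907]
eef_rot: [0.716, -0.698, 0.003, -0.002]
contact_force: [0.5, 0.6, -1.3]
opening: 0.59
```

```bash
python3 - <<'E'
from h import *
p=snap('wrist','w4.png'); s=r.get_state(); print(s['tool_pos'],s['eef_rot'],s['contact_force'],s['opening'])
E
```

```text
[ 0.36898707 -0.21554528  0.1907614 ] [ 0.71742696 -0.69661938  0.00330825 -0.00300937] [ 0.05723202 -0.53773023 -0.9113108 ] 0.5869973214087895
```

View pics/w4.png

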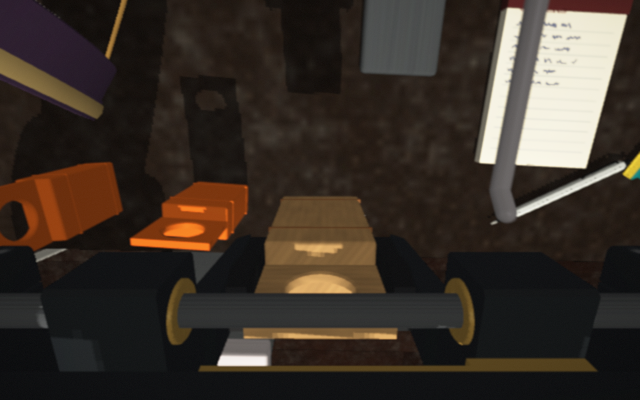

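```bash
python3 - <<'E'
from h import *
p=r.snapshot('wrist'); s=r.get_state(); print(s['tool_pos'],s['eef_rot'])
for n,rc,z in [('tip',(215,507),.212),('bend',(185,499),.205),('prong',(0,536),.205),('prong',(100,517),.205)]: print(n,np.round(onz(p,rc,z),4))
E
```

```text
[ 0.37011622 -0.21465614  0.19078329] [ 0.71819423 -0.69582459  0.00356132 -0.0035358 ]
tip [ 0.4032 -0.2836  0.212 ]
bend [ 0.4129 -0.2827  0.205 ]
prong [ 0.4759 -0.284   0.205 ]
prong [ 0.4441 -0.2837  0.205 ]
```

Request:
move_arm:
  targets:
    - [[0,0.01,-0.026,-0.008,-0.02,0,0.45],[0,0,-0.026,-0.002,-0.025,0,0.45],[0,0,0,0,-0.02,0,0.45],[0,0,0,0,0,0,0.45],[0,0,0,0,0,0,0.45]]

```text
clock: 7.45
tool_pos: [0.3684, -0.2766, 0.191]
eef_rot: [-0.704, 0.71, -0.002, 0.003]
contact_force: [0.1, 0.1, -0.6]
opening: 0.586
```

Request:
move_arm:
  targets:
    - [[0,0,-0.012,-0.002,-0.0065,0,0.45],[0,0,0,0,0,0,0.45],[0,0,0,0,0,0,0.45]]

```text
clock: 7.75
tool_pos: [0.3679, -0.2801, 0.1909]
eef_rot: [-0.702, 0.712, -0.002, 0.004]
contact_force: [0.3, 0.8, -1.5]
opening: 0.586
```

```bash
python3 - <<'E'
from h import *
p=snap('wrist','w5.png'); s=r.get_state(); print(s['tool_pos'],s['eef_rot'],s['contact_force'],s['opening'])
E
```

```text
[ 0.36781995 -0.28018163  0.19090299] [-0.70164922  0.71250881 -0.00152942  0.00415174] [ 0.35905152  0.29185285 -0.59794998] 0.5864163484471245
```

View pics/w5.png

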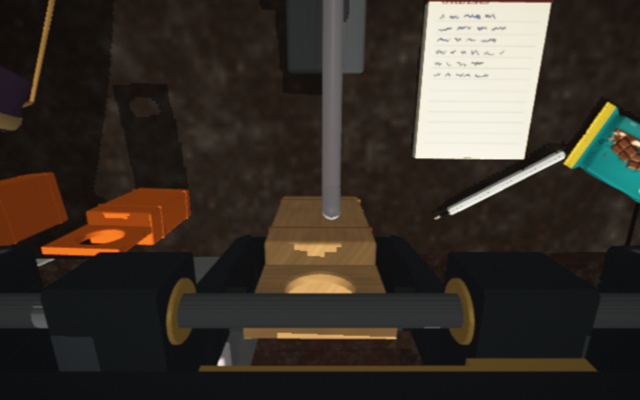

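Request:
move_arm:
  targets:
    - [[0,0,0,0,-0.006,0,0.45],[0,0,0,0,0,0,0.45],[0,0,0,0.008,0,0,0.45],[0,0,0,0,0,0,0.45]]

```text
clock: 8.2
tool_pos: [0.3767, -0.2862, 0.1911]
eef_rot: [-0.702, 0.712, -0.002, 0.004]
contact_force: [-0.4, 0.1, -1.1]
opening: 0.586
```

Request:
move_arm:
  targets:
    - [[0,0,0,0.01,0.001,0,0.45],[0,0,0,0.01,0,0,0.45],[0,0,0,0.01,0,0,0.45],[0,0,0,0.01,0,0,0.45],[0,0,0,0,0,0,0.45]]

```text
clock: 8.7
tool_pos: [0.4218, -0.2845, 0.1911]
eef_rot: [-0.702, 0.712, -0.002, 0.005]
contact_force: [0.9, 1.1, -2.4]
opening: 0.586
```

Request:
move_arm:
  targets:
    - [[0,0,0,0.014,0,0,0.45],[0,0,0,0.014,-0.0005,0,0.45],[0,0,0,0.014,0,0,0.45],[0,0,0,0.014,-0.0005,0,0.45],[0,0,0,0,0,0,0.45]]

```text
clock: 9.2
tool_pos: [0.4784, -0.2851, 0.1904]
eef_rot: [-0.702, 0.712, -0.001, 0.004]
contact_force: [0.2, 0.6, -0.9]
opening: 0.589
```

```bash
python3 - <<'E'
from h import *
p=snap('wrist','w6.png'); s=r.get_state(); print(s['tool_pos'],s['eef_rot'],s['contact_force'],s['opening'])
E
```

```text
[ 0.47687561 -0.28514756  0.19025481] [-7.02144570e-01  7.12026874e-01  2.80565391e-04  3.26424873e-03] [-0.84093709  0.13459709 -0.87957783] 0.5866353197791263
```

View pics/w6.png

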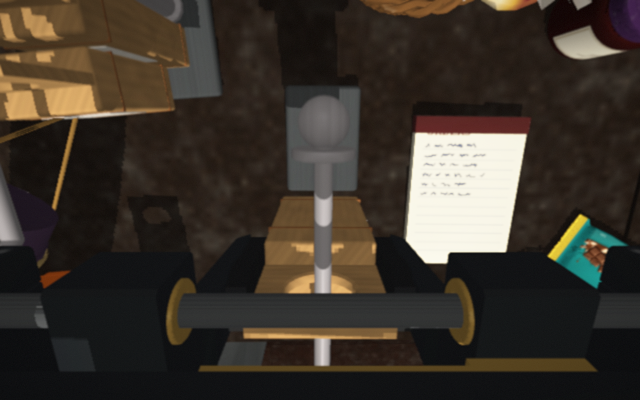

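Request:
move_arm:
  targets:
    - [[0,0,0,0.01,0,0,0.45],[0,0,0,0,0,-0.005,0.45],[0,0,0,0,0,-0.005,0.45],[0,0,0,0,0,-0.005,0.45],[0,0,0,0,0,0,0.45]]

```text
clock: 9.75
tool_pos: [0.4849, -0.2857, 0.1741]
eef_rot: [-0.701, 0.713, 0.001, 0.002]
contact_force: [0.1, 1.2, 3.9]
opening: 0.588
```

Request:
move_arm:
  targets:
    - [[0,0,0,0,0,0,0.65],[0,0,0,0,0,0,0.75],[0,0,0,0,0,0,0.75],[0,0,0,0,0,0.01,0.75],[0,0,0,0,0,0.02,0.75]]

```text
clock: 10.25
tool_pos: [0.4819, -0.285, 0.2025]
eef_rot: [-0.701, 0.713, 0.005, 0.001]
contact_force: [0.8, -0.3, 0.1]
opening: 0.751
```

Request:
move_arm:
  targets:
    - [[0,0,0.0,0,0,0.04,0.75],[0,0,0.03,0,0.02,0.025,0.75],[0,0,0.04,0.02,0.035,0,0.75],[0,0,0,0.02,0.035,0,0.75],[0,0,0,0,0,0,0.75]]

```text
clock: 10.75
tool_pos: [0.5237, -0.1944, 0.2768]
eef_rot: [0.725, -0.689, -0.0, -0.002]
contact_force: [0.4, 0.6, 1.3]
opening: 0.753
```

```bash
python3 - <<'E'
from h import *
p=snap('wrist','w7.png'); s=r.get_state(); print(s['tool_pos'],s['eef_rot'],s['contact_force'],s['opening'])
t=snap('top','t7.png')
im=np.vstack([cv2.resize(p['frame'],(480,300)),cv2.resize(t['frame'][165:275,290:450],(480,330))])[:,:,::-1]
cv2.imwrite('pics/v7.png',im)
for n,X in dict(tcp=s['tool_pos'],M=(.561,-.159,.2155),ftip=(.4908,-.165,.212)).items(): print(n,np.round(proj(p,X)))
E
```

```text
[ 0.52207323 -0.19765964  0.27665331] [ 7.23648039e-01 -6.90168779e-01  3.43535732e-05 -7.55690802e-04] [-0.61881594  0.14252448  0.07819869] 0.7504172205433665
tcp [271. 327.]
M [161. 265.]
ftip [264. 274.]
```

View pics/v7.png

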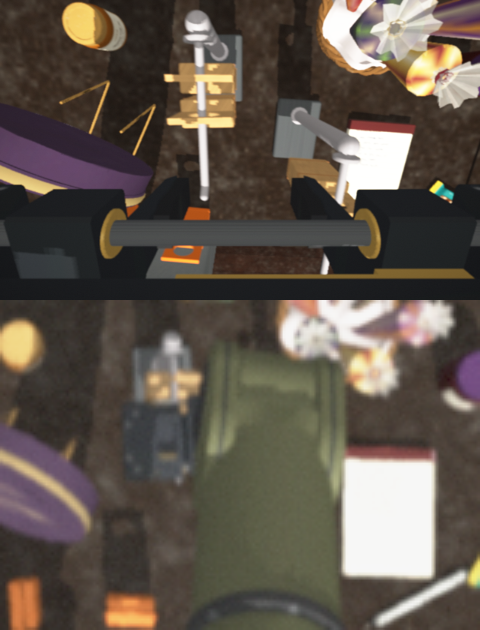

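Request:
move_arm:
  targets:
    - [[0,0,0.009,0.02,0.02,0,0.75],[0,0,0,0.018,0.017,-0.01,0.75],[0,0,0,0,0,-0.025,0.75],[0,0,0,0,0,0,0.75],[0,0,0,0,0,0,0.75]]

```text
clock: 11.35
tool_pos: [0.5561, -0.1713, 0.2418]
eef_rot: [0.721, -0.693, 0.001, 0.004]
contact_force: [-0.7, -0.9, 1.0]
opening: 0.746
```

Request:
move_arm:
  targets:
    - [[0.007,-0.004,0.016,0.005,0.011,0,0.75],[0,0,0,0,0,0,0.75],[0,0,0,0,0,0,0.75]]

```text
clock: 11.65
tool_pos: [0.5611, -0.1623, 0.244]
eef_rot: [0.726, -0.688, 0.001, -0.001]
contact_force: [0.1, -0.9, 0.0]
opening: 0.753
```

Request:
move_arm:
  targets:
    - [[0,0,0,0,0.002,-0.02,0.75],[0,0,0,0,0,-0.02,0.75],[0,0,0,0,0,-0.02,0.75],[0,0,0,0,0,-0.01,0.75],[0,0,0,0,0,0,0.75]]

```text
clock: 12.15
tool_pos: [0.563, -0.1618, 0.1758]
eef_rot: [0.725, -0.689, 0.005, -0.002]
contact_force: [0.1, -1.2, 0.4]
opening: 0.749
```

Request:
move_arm:
  targets:
    - [[0.004,0.01,0,-0.003,0,-0.002,0.75],[0,0,0,0,0,0,0.75],[0,0,0,0,0,0,0.55],[0,0,0,0,0,0,0.45],[0,0,0,0,0,0,0.45]]
  force: 18

```text
clock: 12.65
tool_pos: [0.5615, -0.1623, 0.1767]
eef_rot: [0.725, -0.689, 0.002, -0.002]
contact_force: [-0.4, -0.3, -0.7]
opening: 0.588
```

Request:
move_arm:
  targets:
    - [[0,0,0,0,0,0,0.45],[0,0,0,0,0,0.008,0.45],[0,0,0,0,0,0.007,0.45],[0,0,0,0,0,0,0.45],[0,0,0,0,0,0,0.45]]

```text
clock: 13.15
tool_pos: [0.5615, -0.1625, 0.1935]
eef_rot: [0.725, -0.689, 0.002, -0.002]
contact_force: [0.2, -0.8, -1.7]
opening: 0.587
```

Request:
move_arm:
  targets:
    - [[0,0,0,-0.012,0,0,0.45],[0,0,0,-0.012,0,0,0.45],[0,0,0,-0.012,-0.0005,0,0.45],[0,0,0,-0.012,-0.0006,0,0.45],[0,0,0,0,0,0,0.45]]

```text
clock: 13.65
tool_pos: [0.5122, -0.1634, 0.1934]
eef_rot: [0.725, -0.689, 0.002, -0.002]
contact_force: [0.7, -0.4, -1.1]
opening: 0.587
```

Request:
move_arm:
  targets:
    - [[0,0,0,-0.012,-0.0005,0,0.45],[0,0,0,-0.012,-0.0005,0,0.45],[0,0,0,-0.012,-0.0005,0,0.45],[0,0,0,-0.012,-0.0005,0,0.45],[0,0,0,-0.012,0,0,0.45]]

```text
clock: 14.15
tool_pos: [0.4547, -0.165, 0.1938]
eef_rot: [0.726, -0.688, 0.005, -0.004]
contact_force: [-0.3, 0.3, -1.2]
opening: 0.584
```

Request:
move_arm:
  targets:
    - [[0,0,0,-0.022,-0.005,0,0.45],[0,0,0,-0.025,-0.01,0,0.45],[0,0,0,-0.025,-0.015,0,0.45],[0,0,-0.03,-0.015,-0.02,0,0.45],[0,0,-0.02,0,-0.015,0,0.45]]

```text
clock: 14.65
tool_pos: [0.3653, -0.2291, 0.1944]
eef_rot: [0.71, -0.705, 0.005, -0.005]
contact_force: [0.3, -0.2, -0.5]
opening: 0.587
```

Request:
move_arm:
  targets:
    - [[0,0,0,0,0,0,0.45],[0,0,0,0,0,0,0.45]]

```text
clock: 14.85
tool_pos: [0.3656, -0.2309, 0.1947]
eef_rot: [0.708, -0.706, 0.006, -0.006]
contact_force: [-0.2, 0.0, -2.1]
opening: 0.589
```

Request:
move_arm:
  targets:
    - [[0,0.017,-0.02,-0.003,-0.02,-0.002,0.45],[0,0,0,0,-0.02,0,0.45],[0,0,0,0,-0.014,0,0.45],[0,0,0,0,0,0,0.45],[0,0,0,0,0,0,0.45]]

```text
clock: 15.35
tool_pos: [0.366, -0.2816, 0.1927]
eef_rot: [-0.705, 0.709, -0.0, 0.001]
contact_force: [0.0, 0.2, -1.5]
opening: 0.592
```

Request:
move_arm:
  targets:
    - [[0,0,-0.01,0,-0.003,0,0.45],[0,0,0,0,0,0,0.45],[0,0,0,0.012,0,0,0.45],[0,0,0,0,0,0,0.45]]

```text
clock: 15.75
tool_pos: [0.3797, -0.2818, 0.1928]
eef_rot: [-0.702, 0.712, 0.0, 0.002]
contact_force: [0.7, 0.2, -0.9]
opening: 0.588
```

Request:
move_arm:
  targets:
    - [[0,0,0,0.003,-0.003,0,0.45],[0,0,0,0,0,0,0.45],[0,0,0,0.012,0,0,0.45],[0,0,0,0.012,-0.0005,0,0.45],[0,0,0,0,0,0,0.45]]

```text
clock: 16.25
tool_pos: [0.4099, -0.2851, 0.1928]
eef_rot: [-0.703, 0.711, 0.0, 0.002]
contact_force: [-0.9, -0.7, -1.5]
opening: 0.587
```

Request:
move_arm:
  targets:
    - [[0,0,0,0.012,0,0,0.45],[0,0,0,0.012,0,0,0.45],[0,0,0,0.007,0,0,0.45],[0,0,0,0,0,0,0.45]]

```text
clock: 16.65
tool_pos: [0.4428, -0.2848, 0.1925]
eef_rot: [-0.703, 0.711, 0.001, 0.002]
contact_force: [0.2, 0.8, -1.1]
opening: 0.592
```

```bash
python3 - <<'E'
from h import *
p=snap('wrist','w8.png'); s=r.get_state(); print(s['tool_pos'],s['eef_rot'],s['contact_force'],s['opening'])
E
```

```text
[ 0.44201679 -0.28478778  0.19241988] [-0.70295868  0.71122804  0.00088296  0.00173129] [-0.11640616  0.49290946 -2.2125998 ] 0.5870956563041277
```

View pics/w8.png

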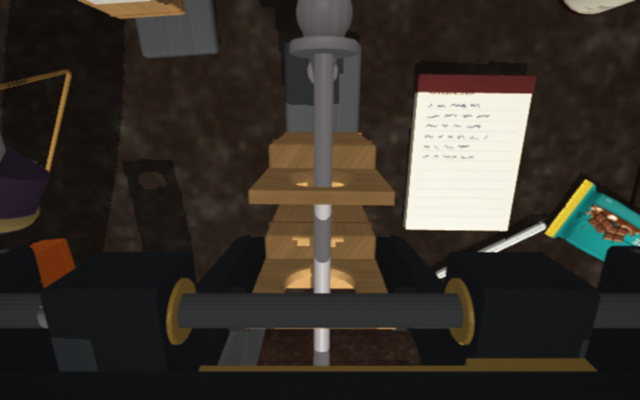

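Request:
move_arm:
  targets:
    - [[0,0,0,0,0,-0.005,0.45],[0,0,0,0,0,-0.005,0.45],[0,0,0,0,0,-0.005,0.45],[0,0,0,0,0,0,0.45]]

```text
clock: 17.1
tool_pos: [0.4404, -0.2851, 0.1762]
eef_rot: [-0.703, 0.712, 0.001, 0.001]
contact_force: [1.8, 0.0, 1.4]
opening: 0.586
```

Request:
move_arm:
  targets:
    - [[0,0,0,0,0,0,0.65],[0,0,0,0,0,0,0.75],[0,0,0,0,0,0,0.75],[0,0,0,0,0,0.01,0.75],[0,0,0,0,0,0.02,0.75]]

```text
clock: 17.6
tool_pos: [0.4384, -0.2845, 0.2057]
eef_rot: [-0.702, 0.712, 0.004, 0.0]
contact_force: [0.7, 0.6, 0.1]
opening: 0.748
```

Request:
move_arm:
  targets:
    - [[0,0,0.0,0,0,0.04,0.75],[0,0,0.03,0,0.02,0.025,0.75],[0,0,0.04,0.025,0.035,0,0.75],[0,0,0,0.03,0.035,0,0.75],[0,0,0,0.02,0.01,0,0.75]]

```text
clock: 18.1
tool_pos: [0.5133, -0.1855, 0.2805]
eef_rot: [0.724, -0.689, 0.0, -0.0]
contact_force: [0.2, -0.3, -0.9]
opening: 0.748
```

```bash
python3 - <<'E'
from h import *
t=r.snapshot('top'); p=snap('wrist','w9.png'); s=r.get_state(); print(s['tool_pos'],s['eef_rot'],s['contact_force'])
for z in (.1,.2,.25,.3): print(z,[np.round(onz(t,rc,z),3)[:2] for rc in ((177,383),(188,386),(193,402),(170,383))])
print([np.round(proj(p,X)) for X in [(.5955,-.158,.2155),(.4908,-.165,.212)]])
a=r.find_in(p,'long_carton_hole');print([(x['centre'],x['score']) for x in a[:3]])
# tan mask near expected tab
h=cv2.cvtColor(p['frame'],cv2.COLOR_RGB2HSV); m=cv2.inRange(h,(8,60,110),(28,220,255))
n,l,st,c=cv2.connectedComponentsWithStats(m)
for i in range(1,n):
    if st[i,4]>150: print(st[i])
E
```

```text
[ 0.51428318 -0.18673754  0.28002072] [ 7.24455226e-01 -6.89321316e-01  7.39396012e-04 -4.48833406e-04] [ 0.16159794  0.00227374 -0.13010011]
0.1 [array([ 0.658, -0.286]), array([ 0.62 , -0.296]), array([ 0.604, -0.349]), array([ 0.682, -0.286])]
0.2 [array([ 0.641, -0.27 ]), array([ 0.607, -0.279]), array([ 0.592, -0.329]), array([ 0.663, -0.27 ])]
0.25 [array([ 0.632, -0.262]), array([ 0.6  , -0.271]), array([ 0.585, -0.318]), array([ 0.653, -0.262])]
0.3 [array([ 0.624, -0.254]), array([ 0.593, -0.263]), array([ 0.579, -0.308]), array([ 0.644, -0.254])]
[array([ 90., 281.]), array([252., 289.])]
[([95.3, 288.3], 0.76)]
[  94    0   59   61 2739]
[ 431    0  197  120 5114]
[586  25  54  10 306]
[ 237   74   90   42 2866]
[126 102  29  71 410]
[184 134  32  68 336]
[   0  201  148   52 2131]
[ 391  203   89   83 3274]
[165 253  38  36 646]
[245 270  42  23 722]
[ 133  279   35   66 1055]
[ 473  279   35   66 1081]
[223 328  54  17 622]
[ 233  359  397   12 2829]
```

Request:
move_arm:
  targets:
    - [[0,0,0.007,0.025,0.012,0,0.75],[0,0,0,0.027,0.01,0,0.75],[0,0,0,0.025,0.005,0,0.75],[0,0,0,0,0,0,0.75],[0,0,0,0,0,0,0.75]]

```text
clock: 18.75
tool_pos: [0.5827, -0.1702, 0.2798]
eef_rot: [0.721, -0.692, -0.002, 0.007]
contact_force: [-0.0, -0.7, -0.8]
opening: 0.751
```

Request:
move_arm:
  targets:
    - [[0.007,-0.012,0.015,0.01,0.012,0,0.75],[0,0,0,0,0,-0.02,0.75],[0,0,0,0,0,-0.015,0.75],[0,0,0,0,0,0,0.75]]

```text
clock: 19.15
tool_pos: [0.59, -0.1599, 0.2451]
eef_rot: [0.726, -0.688, 0.0, -0.0]
contact_force: [-0.9, 0.2, -0.1]
opening: 0.751
```

Request:
move_arm:
  targets:
    - [[0,0,0,0.002,0.001,-0.02,0.75],[0,0,0,0,0,-0.02,0.75],[0,0,0,0,0,-0.02,0.75],[0,0,0,0,0,-0.012,0.75],[0,0,0,0,0,0,0.75]]

```text
clock: 19.65
tool_pos: [0.5921, -0.1597, 0.1752]
eef_rot: [0.725, -0.689, 0.003, -0.002]
contact_force: [0.7, 0.5, -0.5]
opening: 0.748
```

Request:
move_arm:
  targets:
    - [[0.003,0.006,0,0.001,0,0,0.75],[0,0,0,0,0,0,0.55],[0,0,0,0,0,0,0.45],[0,0,0,0,0,0,0.45],[0,0,0,0,0,0,0.45]]
  force: 20

```text
clock: 20.15
tool_pos: [0.595, -0.1602, 0.1789]
eef_rot: [0.725, -0.689, 0.001, -0.002]
contact_force: [-0.9, -0.3, -0.3]
opening: 0.588
```

Request:
move_arm:
  targets:
    - [[0,0,0,0,0,0,0.45],[0,0,0,0,0,0.008,0.45],[0,0,0,0,0,0.007,0.45],[0,0,0,0,0,0,0.45],[0,0,0,0,0,0,0.45]]

```text
clock: 20.65
tool_pos: [0.5951, -0.1602, 0.1957]
eef_rot: [0.725, -0.689, 0.002, -0.002]
contact_force: [-0.4, -1.4, -1.3]
opening: 0.586
```

Request:
move_arm:
  targets:
    - [[0,0,0,-0.012,-0.0003,0,0.45],[0,0,0,-0.012,-0.0003,0,0.45],[0,0,0,-0.012,-0.0003,0,0.45],[0,0,0,-0.012,-0.0005,0,0.45],[0,0,0,-0.012,-0.0005,0,0.45]]

```text
clock: 21.15
tool_pos: [0.535, -0.1615, 0.1957]
eef_rot: [0.725, -0.688, 0.003, -0.003]
contact_force: [0.4, -0.4, -0.9]
opening: 0.592
```

Request:
move_arm:
  targets:
    - [[0,0,0,-0.01,-0.0005,0,0.45],[0,0,0,0,0,0,0.45]]

```text
clock: 21.35
tool_pos: [0.5227, -0.1624, 0.1957]
eef_rot: [0.725, -0.689, 0.002, -0.002]
contact_force: [1.2, -0.3, -1.8]
opening: 0.587
```

Request:
move_arm:
  targets:
    - [[0,0,0,-0.012,-0.0005,0,0.45],[0,0,0,-0.012,-0.0005,0,0.45],[0,0,0,-0.012,-0.0005,0,0.45],[0,0,0,-0.012,-0.0005,0,0.45],[0,0,0,-0.015,0,0,0.45]]

```text
clock: 21.85
tool_pos: [0.4641, -0.1638, 0.1963]
eef_rot: [0.726, -0.688, 0.005, -0.006]
contact_force: [0.7, 0.5, -1.3]
opening: 0.591
```

Request:
move_arm:
  targets:
    - [[0,0,0,-0.01,0,0,0.45],[0,0,0,0,0,0,0.45]]

```text
clock: 22.05
tool_pos: [0.4529, -0.164, 0.1963]
eef_rot: [0.726, -0.688, 0.005, -0.005]
contact_force: [-0.5, -0.4, -0.6]
opening: 0.585
```

Request:
move_arm:
  targets:
    - [[0,0.012,0,-0.015,-0.005,0.03,0.45],[0,0,0,-0.025,-0.005,0.03,0.45],[0,0,-0.03,-0.03,-0.005,0.005,0.45],[0,0,-0.03,-0.025,-0.015,0,0.45],[0,0,0,-0.005,-0.025,0,0.45]]

```text
clock: 22.55
tool_pos: [0.3575, -0.2169, 0.2644]
eef_rot: [0.707, -0.707, 0.003, -0.005]
contact_force: [0.8, -0.4, -0.8]
opening: 0.586
```

Request:
move_arm:
  targets:
    - [[0,0,0,0,-0.03,0,0.45],[0,0,0,0,-0.035,0,0.45],[0,0,0,0,-0.035,0,0.45],[0,0,0,0,-0.035,0,0.45],[0,0,0,0,-0.03,0,0.45]]

```text
clock: 23.05
tool_pos: [0.3613, -0.3887, 0.2667]
eef_rot: [0.709, -0.705, 0.007, -0.006]
contact_force: [0.0, -0.5, -1.0]
opening: 0.587
```

Request:
move_arm:
  targets:
    - [[0,0,0,0,-0.03,0,0.45],[0,0,0,0,-0.02,0,0.45],[0,0,0,0,0,0,0.45]]

```text
clock: 23.35
tool_pos: [0.3626, -0.4474, 0.2667]
eef_rot: [-0.707, 0.707, -0.01, 0.006]
contact_force: [-0.8, 0.3, -0.9]
opening: 0.589
```

Request:
move_arm:
  targets:
    - [[0.006,0.022,0,0.025,0.003,0,0.45],[0,0,0,0.03,0.003,0,0.45],[0,0,0,0.03,0.003,0,0.45],[0,0,0,0.01,0,0,0.45],[0,0,0,0,0,0,0.45]]

```text
clock: 23.85
tool_pos: [0.4614, -0.434, 0.266]
eef_rot: [-0.707, 0.707, 0.001, 0.001]
contact_force: [0.1, -0.2, -0.9]
opening: 0.59
```

```bash
python3 - <<'E'
from h import *
from scipy.spatial.transform import Rotation as R
p=snap('wrist','w10.png'); t=snap('top','t10.png'); sd=snap('side','s10.png'); s=r.get_state(); print(s['tool_pos'],s['eef_rot'],s['contact_force'],s['opening'])
def M(q,x): m=np.eye(4); m[:3,:3]=R.from_quat(q).as_matrix(); m[:3,3]=x; return m
rel=np.linalg.inv(M(s['eef_rot'],s['tool_pos']))@np.array(p['T'])
T8=M([-.70296,.71123,.00088,.00173],[.44202,-.28479,.19242])@rel
q={'K':p['K'],'T':T8}
for rc in [(75,418),(78,535),(229,405),(231,510)]: print(np.round(onz(q,rc,.011),4))
print('tab rows: ',[np.round(proj(p,X)) for X in [(.46,-.43,.011)]])
im=np.vstack([cv2.resize(p['frame'],(480,300)),cv2.resize(sd['frame'][90:230,270:470],(480,300),interpolation=cv2.INTER_CUBIC)])[:,:,::-1]
cv2.imwrite('pics/v10.png',im)
E
```

```text
[ 0.45846673 -0.43545085  0.26617161] [-7.05785366e-01  7.08423099e-01  1.90456060e-03  3.19814389e-04] [ 0.01731723  0.45372876 -0.95014863] 0.5863765156137837
[ 0.5425 -0.3728  0.011 ]
[ 0.539  -0.4796  0.011 ]
[ 0.3929 -0.3702  0.011 ]
[ 0.3899 -0.4789  0.011 ]
tab rows:  [array([167., 317.])]
```

Request:
move_arm:
  targets:
    - [[0,0,0,0.003,0.003,-0.025,0.45],[0,0,0,0,0,-0.025,0.45],[0,0,0,0,0,-0.025,0.45],[0,0,0,0,0,-0.025,0.45],[0,0,0,0,0,0,0.45]]

```text
clock: 24.5
tool_pos: [0.4525, -0.437, 0.1657]
eef_rot: [-0.702, 0.712, 0.001, -0.003]
contact_force: [-0.1, 0.3, -1.4]
opening: 0.578
```

Request:
move_arm:
  targets:
    - [[0.003,-0.006,0.012,0.01,0.006,0,0.45],[0,0,0,0,0,0,0.45],[0,0,0,0,0,-0.012,0.45],[0,0,0,0,0,-0.006,0.45],[0,0,0,0,0,0,0.45]]

```text
clock: 25.0
tool_pos: [0.4632, -0.4333, 0.1513]
eef_rot: [-0.706, 0.709, -0.003, 0.0]
contact_force: [-1.0, 0.1, -2.2]
opening: 0.582
```

Request:
move_arm:
  targets:
    - [[0.004,0.004,0,0,0,-0.006,0.45],[0,0,0,0,0,-0.003,0.45],[0,0,0,0,0,0,0.45]]

```text
clock: 25.3
tool_pos: [0.4633, -0.4335, 0.1417]
eef_rot: [-0.706, 0.709, -0.0, 0.0]
contact_force: [-0.6, 0.1, -1.5]
opening: 0.584
```

Request:
move_arm:
  targets:
    - [[0,0,0,0,0,-0.002,0.45],[0,0,0,0,0,0,0.45]]

```text
clock: 25.5
tool_pos: [0.4632, -0.4335, 0.1395]
eef_rot: [-0.706, 0.709, -0.0, 0.0]
contact_force: [0.2, 0.3, -0.8]
opening: 0.587
```

Request:
move_arm:
  targets:
    - [[0,0,0,0,0,-0.0015,0.45],[0,0,0,0,0,0,0.45]]

```text
clock: 25.7
tool_pos: [0.4634, -0.4337, 0.1381]
eef_rot: [-0.706, 0.709, -0.0, 0.0]
contact_force: [1.2, 0.4, -1.0]
opening: 0.586
```

Request:
move_arm:
  targets:
    - [[0,0,0,0,0,-0.0015,0.45],[0,0,0,0,0,0,0.45]]

```text
clock: 25.9
tool_pos: [0.4641, -0.434, 0.1379]
eef_rot: [-0.706, 0.709, -0.001, 0.001]
contact_force: [0.1, -0.6, -0.7]
opening: 0.59
```

Request:
move_arm:
  targets:
    - [[0,0,0,0,0,-0.0015,0.45],[0,0,0,0,0,-0.001,0.45],[0,0,0,0,0,0,0.45]]

```text
clock: 26.2
tool_pos: [0.4646, -0.4342, 0.1377]
eef_rot: [-0.705, 0.709, -0.002, 0.001]
contact_force: [-0.8, 0.6, 0.1]
opening: 0.586
```

Request:
move_arm:
  targets:
    - [[0,0,0,0,0,0,0.62],[0,0,0,0,0,0,0.7],[0,0,0,0,0,0,0.75],[0,0,0,0,0,0,0.75]]

```text
clock: 26.6
tool_pos: [0.4649, -0.4345, 0.1375]
eef_rot: [-0.705, 0.709, -0.003, 0.001]
contact_force: [1.0, -0.2, -0.2]
opening: 0.748
```

Request:
move_arm:
  targets:
    - [[0,0,0,0,0,0.01,0.75],[0,0,0,0,0,0.02,0.75],[0,0,0,0,0,0.03,0.75],[0,0,0,0,0,0.03,0.75],[0,0,0,0,0,0.03,0.75]]

```text
clock: 27.1
tool_pos: [0.4621, -0.4322, 0.2588]
eef_rot: [-0.706, 0.709, 0.002, 0.0]
contact_force: [1.5, -0.1, -0.2]
opening: 0.752
```

Request:
move_arm:
  targets:
    - [[0,0,0,-0.03,-0.03,0.02,0.75],[0,0,0,-0.03,-0.035,0,0.75],[0,0,0,-0.03,-0.035,0,0.75],[0,0,0,-0.03,-0.03,0,0.75],[0,0,0,-0.01,0,0,0.75]]

```text
clock: 27.6
tool_pos: [0.3336, -0.5655, 0.2909]
eef_rot: [0.709, -0.705, 0.007, -0.001]
contact_force: [-1.6, -0.5, -0.5]
opening: 0.751
```

```bash
python3 - <<'E'
from h import *
t=snap('top','t11.png'); sd=snap('side','s11.png'); s=r.get_state(); print(s['tool_pos'],s['contact_force'],s['clock'])
f=lambda i,a,b,c,d:cv2.resize(i['frame'][a:b,c:d],(600,300),interpolation=cv2.INTER_CUBIC)
cv2.imwrite('pics/v11.png',np.vstack([f(t,170,260,280,460),f(sd,95,215,270,510)])[:,:,::-1])
for n in ['front_carton','middle_carton','long_carton','long_carton_foot','honey_jar','pastille_tin','gift_box','cream_jar']:
    g=lambda l:[(np.round(x['centre']).astype(int).tolist(),round(x['score'],2)) for x in l[:4]]
    print(n,g(r.find_in(sd,n)),g(r.find_in(t,n)))
print('expect long tab top T/S',proj(t,(.463,-.432,.175)),proj(sd,(.463,-.432,.1)))
E
```

```text
[ 0.33677351 -0.56147293  0.29101641] [ 0.82608886  0.43922372 -0.83094475] 27.7
front_carton [([243, 401], 0.97), ([207, 260], 0.94), ([266, 376], 0.63), ([168, 380], 0.61)] [([267, 298], 0.69), ([236, 415], 0.68), ([155, 317], 0.61), ([227, 386], 0.56)]
middle_carton [([174, 400], 0.84)] [([242, 389], 0.43)]
long_carton [([165, 409], 0.72), ([169, 382], 0.57)] [([235, 427], 0.67), ([228, 387], 0.42)]
long_carton_foot [([164, 410], 0.58), ([174, 399], 0.24)] [([236, 428], 0.52)]
honey_jar [([233, 269], 0.97)] [([178, 298], 0.78), ([226, 385], 0.63)]
pastille_tin [([302, 315], 0.61)] [([240, 260], 0.74)]
gift_box [([193, 284], 0.65)] [([152, 351], 0.59)]
cream_jar [([333, 260], 0.86)] [([242, 385], 0.52), ([227, 229], 0.5)]
expect long tab top T/S [235.10722877 433.58108927] [160.44754495 406.53965652]
```

View pics/v11.png

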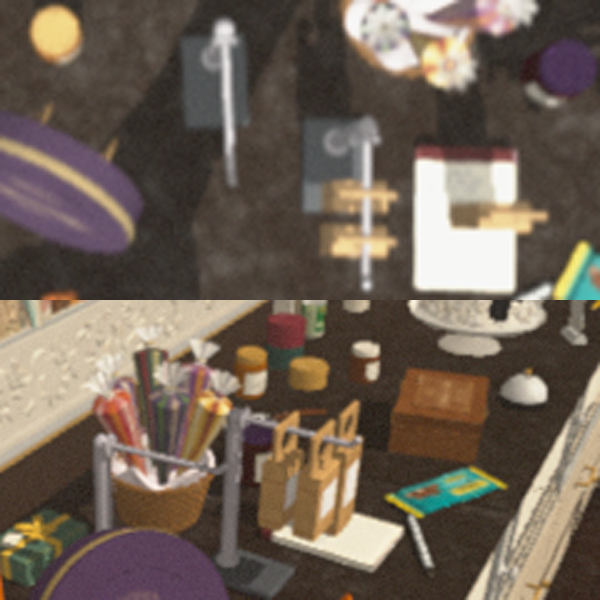

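```bash
python3 -c "
from plant import r
print(r.finish_job())"
```

```text
the job is handed in; nothing more can be done
None
```

The job is done and handed in at about 27.7 s of the 72 s allowed. I hung the front carton and then the middle carton on the spare hook. Then I took the long carton off the full hook and stood it upright on the order pad.

- **Cartons:** The last top and side pictures show both short cartons hanging on the spare prong, the long carton upright on the pad, and the full hook empty. The long carton reached the pad at the height I had calculated, within about 1 mm. The networks' scores for the three cartons were only middling to good (0.4–0.84). `front_carton` also matched the orange look-alikes and the pad area, so for the cartons I relied on the pictures.
- **Jars, tin and gift box:** The networks placed the honey jar, tin, gift box and cream jar within about 3 pixels of where they started. I did not touch the orange look-alikes.
- **Forces:** The contact force I read stayed within about 4 N throughout. I saw no slips or collisions, and nothing was dropped.
- **Measurement differences:** The top and wrist cameras disagreed by about 2 mm at the full hook and 3–4 mm on the spare prong and the pad. I used averages or the wrist camera's values there.

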